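Clamp a sample carrier in the diffractometer head

ROBOT

A 6-joint arm with a two-finger parallel gripper is mounted at the origin on the work surface. World frame = base frame: x ahead of the robot, y to its left, z up, the work surface at z = 0. Lengths are in m, angles in rad, forces in N, time in s.
With the tool pointing down it reaches from about 0.35 to 0.975 m from the base axis. Payload 7.1 kg.
Tool frame: the origin (TCP) lies midway between the tips of the shut fingers; the grasp point (between the pads) lies 19 mm behind it; z points along the fingers, y is the line along which they close (so a half turn about z gives the same grasp; the last joint's range is limited). The gripper opens to 88 mm and grips with 3 to 60 N. Pads are 20 mm wide; open, the fingers measure 115 mm over their backs; the gripper's body (75 mm by 178 mm) begins 61 mm behind the grasp point.
Start: joints at [-0.019, 0.423, 1.63, -0, 1.089, -0.019], TCP at [0.625, 0, 0.223] pointing down, gripper open.
Joint ranges: [-3, 3], [-0.9, 2.11], [0.09, 2.58], [-1.31, 4.45], [0.11, 2.69], [-2.54, 2.54]. Speed limits (rad/s): [2.39, 2.39, 3.01, 3.14, 3.14, 3.14].

INTERFACE

Orientations are given as a unit quaternion [w, x, y, z].
In Python, from station import move_pose, movel, movej, command_gripper, wait, inverse_kinematics, read_camera, camera_info, MotionError, job_done, get_time, get_joint_pos, get_qvel, get_effort, get_tcp_pos, get_ee_rot, get_ft_force, get_ft_torque, get_grip_width, get_finger_force gives the robot as it stands. Calls block until the motion is done:
- move_pose(position, orientation): joint-space move of the TCP to a pose.
- movel(position, frame=None, v=0.15, until_force=None): straight line of the TCP; frame=None keeps the orientation; v is the mean speed in m/s. With until_force (N) it stops when the force on the tool has changed by that much, and returns True; else False.
- movej(angles): joint-space move.
- command_gripper(opening): opening from 0.0 (shut) to 1.0 (fully open); the grip force is fixed at half the most; returns when the fingers have stopped.
- wait(seconds).
- inverse_kinematics(position, orientation): joint angles nearest the present ones, or None.
- read_camera(name): name is "scene" or "side" or "wrist"; returns the picture (400x640x3 uint8, red, green, blue); there is no depth.
- camera_info(name): a dict with "intrinsics" (3x3 intrinsics, pixels), "T" (4x4, takes a point from camera to world coordinates); the wrist camera has in their place "tool_from_camera" (4x4, takes a point from camera to tool coordinates, whose origin is the TCP and whose axes are the flange's). Camera axes: x right, y up, looking along -z (the intrinsics and any distortion apply to the point x, -y, -z); pixel columns grow to the right and rows downward; lengths in m; the calibration is good to about 2 mm. A picture is of the moment at which its call begins: read the wrist's pose just before it. camera_info takes no time and is no camera call.
A pose or a line that the arm cannot do raises MotionError and nothing moves.
- job_done(): hands the job in; it is judged then, once.
Readings, each from a call of its own:
- get_time(): time.
- get_joint_pos(): joint angles.
- get_qvel(): joint speeds.
- get_effort(): joint torques, N m.
- get_tcp_pos(): TCP position.
- get_ee_rot(): TCP orientation.
- get_ft_force(): force on the tool from outside, world axes, zero at the start.
- get_ft_torque(): the same for the moment, N m.
- get_grip_width(): opening from 0.0 (shut) to 1.0 (fully open).
- get_finger_force(): force on a finger pad.
Only numpy, scipy, OpenCV 4.12 (cv2) and the standard library are available. Lean on these libraries where they do the work, as an engineer would, in place of code of your own. Each camera call takes 0.05 s, during which the arm holds its last target. There are 200 camera calls.

TASK

Raise the red-handled lever on the clamp head fully, then put the sample carrier with the blue fin flat on the head's stage, between its side rails and pushed fully back against the rear stop, with its fin at the open front. Then lower the lever fully so that the foot clamps the carrier, and last turn the orange lock collar on top of the head clockwise all the way to its green locked mark. Leave everything else on the table where it is.

Things in the scene. Friction and masses are not known exactly. Their poses are not given: they have to be found in the camera images.
- head: Fixed white clamp head. Origin on the table under the foot's axis; -x is its open front, which faces the robot, +x its back. Plinth x -100..90, y -70..70 mm; its steel top, the stage, is 60 mm above the table. Side rails on the stage: inner faces at y = +-33 mm, 8 mm high, x -95..34 mm. Rear stop: face at x = 34 mm, 22 mm high. Column: x 50..90 mm. On top: yellow (open) and green (locked) marks.
- block_front (a point): Middle of the lower front edge of the head block that overhangs the stage (head frame x -50, y 0, z 135 mm). The block fills head-frame x -50..50, y -50..50, z 135..235 mm; only the foot hangs below it.
- stage_home (a point): Point on the stage top (head frame x -21, y 0, z 60 mm) where the carrier's origin lies when it is fully home against the rear stop; axes parallel to the head's, and the seated carrier's axes are parallel to them too.
- lever (a joint): Lever angle, rad: 0 fully down (level, pointing to the head's front), 1.0 fully up. It stays where it is left (2 to 3 N at the handle moves it; if pinched, it lags a few mm behind the fingers, so go a little past the ends). Pivot axis along the head's y through head-frame x -10, z 185 mm; lever in the plane y = +75 mm. It drives the foot 40 mm upward per rad.
- lever_knob (a point): Centre of the lever's red T handle, 120 mm from the pivot: a cylinder 24 mm in diameter, 36 mm long, along the head's y, free at both ends; the fingers can pinch its two ends and it then turns between them.
- foot: Round black rubber foot, 44 mm diameter, 12 mm high, under the head block on its axis. Origin at the centre of its underside. Its underside is 7 mm above the stage with the lever down and nothing clamped, 47 mm with the lever up. It is sprung and yields 5 mm (about 4 N) on a seated carrier.
- collar (a joint): Turn of the lock collar, rad: 0 open (white dash at the yellow mark), 1.1 locked (end stop, white dash at the green mark). Clockwise from above raises it. Stiffness about 0.12 N m; stays where left.
- collar_grip (a point): On the collar's vertical axis (head frame x 0, y 0), at the height to grip its orange bar (269 mm above the table). The bar is 66 mm long, 14 mm thick and 30 mm high (z 251..281 mm), along this point's x axis, on a dark steel disc 72 mm in diameter.
- carrier: Loose aluminium plate 110 (x) by 60 (y) by 12 mm, about 0.16 kg, with a blue upright fin at its -x end and a blue disc on top. Origin: centre of the underside. Fin: 22 (x) by 14 (y) mm, z 12..48 mm, centred at x = -44 mm. Seated, the fin's centre is only 15 mm before the block's face: the tool must lean, fingers pointing to the head and down, 30 to 45 degrees, to clear the block.
- spare: A second, like carrier with a grey fin: not to be used, leave it.
- jar: Bystander: amber jar, 60 mm diameter, 90 mm high.
- can: Bystander: can, 66 mm diameter, 110 mm high.
- driver: Bystander: screwdriver lying on the table before the head.
- weight: Bystander: brass block 70 by 50 by 30 mm.
- tray: Bystander: grey open tray 70 by 140 by 30 mm behind the head.
Things that resemble listed ones, but are neither listed nor needed, are in the scene too. Leave any pink or yellow look-alike of the carrier alone.

How it is judged:
On the way, in this order (a step that is already met when the one before it is completed fails the run):
1. the lever is raised fully (value of joint lever above 0.85 rad), for 0.2 s.
2. with the lever up, the blue-finned carrier lies home on the stage (value of joint lever above 0.7 rad and x of carrier in the frame of stage_home between -0.005 and 0.003 m and y of carrier in the frame of stage_home between -0.0045 and 0.0045 m and z of carrier in the frame of stage_home between -0.003 and 0.003 m and angle between carrier's own z axis and vertical below 0.05 rad and angle between the x axis of carrier and the x axis of stage_home, either way round below 0.12 rad), for 0.2 s.
3. the lever is lowered fully and the foot presses on the carrier (value of joint lever below 0.08 rad and contact force between foot and carrier above 1 N and x of carrier in the frame of stage_home between -0.005 and 0.003 m and y of carrier in the frame of stage_home between -0.0045 and 0.0045 m and z of carrier in the frame of stage_home between -0.003 and 0.003 m and angle between carrier's own z axis and vertical below 0.05 rad and angle between the x axis of carrier and the x axis of stage_home, either way round below 0.12 rad), for 0.2 s.
4. the collar is turned to its locked mark (value of joint collar above 1 rad), for 0.2 s.
At the end, for the whole second after the job is handed in: Blue-finned carrier flat on the stage, within 5 mm of home lengthwise and 4.5 mm sideways, fin to the open front; lever within 0.08 rad of fully down, the foot pressing on the carrier with over 1 N; collar within 0.1 rad of its locked stop; all at rest (all of step 3 and value of joint collar above 1 rad and linear speed of carrier below 0.02 m/s); the robot touches nothing.
It fails at once if another loose thing on the table is shifted by more than 30 mm (distance of any of spare, jar, can, driver, weight, tray from where it was at the start of the episode above 0.03 m).
It also fails if it takes over 72 s, if anything falls off the work surface, if the arm or the gripper's body presses on something with over 40 N, if the wrist force passes 120 N, or if a joint passes its speed limit or range.

## Working session

There is one attempt and no reset: what is moved stays moved. The work goes in short steps, each a Python script; the robot and the scene stay as the last script left them, time stands still between calls to the robot, and variables do not carry over. Pictures are saved under pics/ and viewed, at most 10 in all, crops included, and the job is handed in when it is done.

```bash
mkdir -p pics; cat > h.py <<'E'
import numpy as np, cv2
from station import *
from scipy.spatial.transform import Rotation as R
def snap(n,f):
    im=read_camera(n); cv2.imwrite(f'pics/{f}.png',im[:,:,::-1]); return im
E
python3 - <<'E'
from h import *
for n in ('scene','side','wrist'):
    snap(n,n+'0'); c=camera_info(n)
    print(n,{k:(np.round(v,4).tolist() if not isinstance(v,str) else v) for k,v in c.items()})
a=cv2.imread('pics/scene0.png');b=cv2.imread('pics/side0.png')
print(get_tcp_pos(),get_ee_rot(),get_time())
E
```

```text
scene {'intrinsics': [[436.5504, 0.0, 323.2503], [0.0, 436.5504, 201.2608], [0.0, 0.0, 1.0]], 'T': [[0.6268, -0.5534, 0.5485, 1.1943], [0.7792, 0.4389, -0.4475, -0.5313], [0.0069, 0.7079, 0.7063, 0.9768], [0.0, 0.0, 0.0, 1.0]]}
side {'intrinsics': [[372.233, 0.0, 323.3238], [0.0, 372.233, 201.0591], [0.0, 0.0, 1.0]], 'T': [[0.8667, 0.2639, -0.4233, 0.1455], [-0.4988, 0.4619, -0.7334, -0.793], [0.002, 0.8468, 0.532, 0.7101], [0.0, 0.0, 0.0, 1.0]]}
wrist {'intrinsics': [[359.124, 0.0, 322.6726], [0.0, 359.124, 202.0221], [0.0, 0.0, 1.0]], 'tool_from_camera': [[0.0, 0.9655, 0.2603, 0.0705], [1.0, 0.0004, -0.0014, 0.0001], [-0.0014, 0.2603, -0.9655, -0.1599], [0.0, 0.0, 0.0, 1.0]]}
[6.24581026e-01 5.61351044e-06 2.22075007e-01] [-4.23727959e-04  7.07125532e-01  7.07087779e-01 -4.19725272e-04] 0.15
```

View pics/scene0.png

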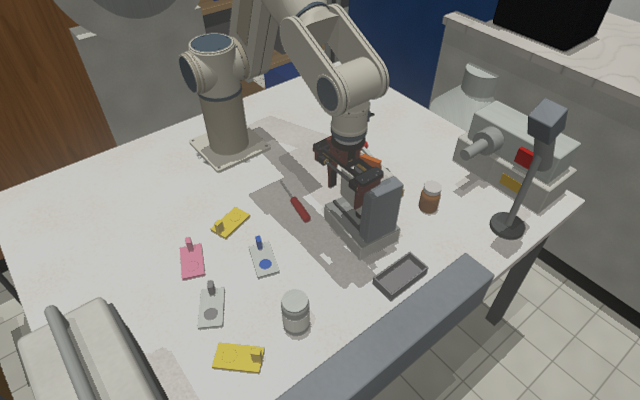

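View pics/side0.png

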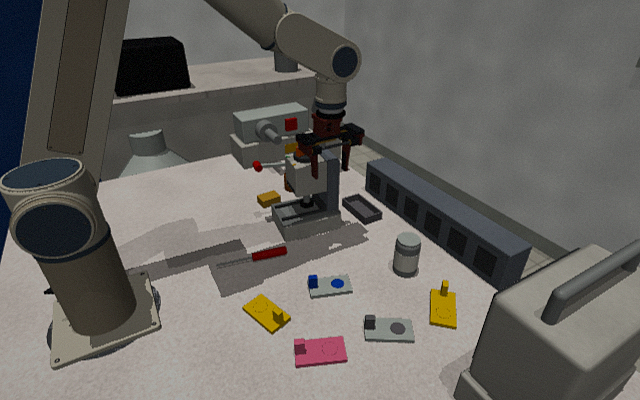

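The blue-finned carrier is at scene (264,258) and side (330,286). These could be taken for it:
- The grey-finned spare, scene (211,303), side (388,328).
- A pink one, scene (192,260), side (320,351).
- Two yellow ones, scene (230,222) and (240,357).

The lever knob is at side (257,166), and the screwdriver handle, also red, is at side (268,254). The gripper hides the head, so I'll lift and back off, then look again.

```bash
cat >> h.py <<'E'
def ray(cam,uv,T=None):
    c=camera_info(cam); K=c['intrinsics']
    if T is None: T=c['T']
    d=np.array([(uv[0]-K[0][2])/K[0][0],-(uv[1]-K[1][2])/K[1][1],-1.]); T=np.array(T)
    d=T[:3,:3]@d; return T[:3,3],d/np.linalg.norm(d)
def wristT():
    T=np.eye(4);q=get_ee_rot();T[:3,:3]=R.from_quat([q[1],q[2],q[3],q[0]]).as_matrix();T[:3,3]=get_tcp_pos()
    return T@np.array(camera_info('wrist')['tool_from_camera'])
def onz(r,z): return r[0]+r[1]*(z-r[0][2])/r[1][2]
def tri(rs):
    A=sum(np.eye(3)-np.outer(d,d) for o,d in rs);b=sum((np.eye(3)-np.outer(d,d))@o for o,d in rs)
    p=np.linalg.solve(A,b);return p,[round(float(np.linalg.norm(np.cross(p-o,d))),4) for o,d in rs]
E
python3 - <<'E'
from h import *
q=get_ee_rot()
movel([0.6246,0,0.45],v=0.3)
move_pose([0.55,-0.17,0.5],q)
np.save('Ta.npy',wristT());snap('wrist','wa')
move_pose([0.5,0.05,0.52],q)
np.save('Tb.npy',wristT());snap('wrist','wb');snap('scene','s1');snap('side','d1')
print(get_time(),get_tcp_pos())
i=[cv2.imread(f'pics/{n}.png') for n in('wa','wb')]
cv2.imwrite('pics/w2.png',cv2.resize(np.vstack(i),(640,800))[:, :] if 0 else np.hstack([cv2.resize(x,(400,250)) for x in i]))
s=cv2.resize(cv2.imread('pics/s1.png')[90:290,160:460],None,fx=2,fy=2);d=cv2.resize(cv2.imread('pics/d1.png')[120:320,220:420],None,fx=2,fy=2)
cv2.imwrite('pics/h1.png',np.hstack([s[:, 200:],d]))
E
```

```text
2.9583 [0.50044346 0.04900174 0.51954974]
```

View pics/wb.png

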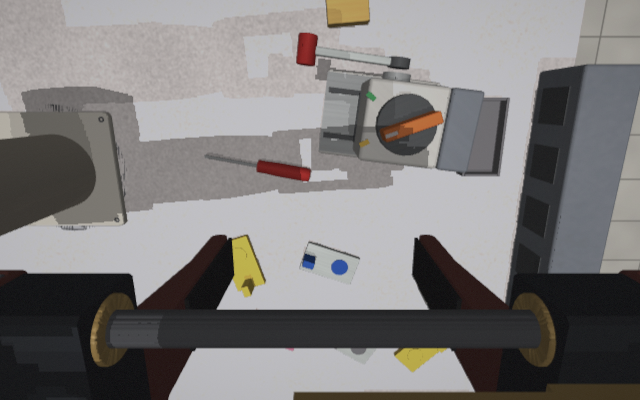

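View pics/h1.png

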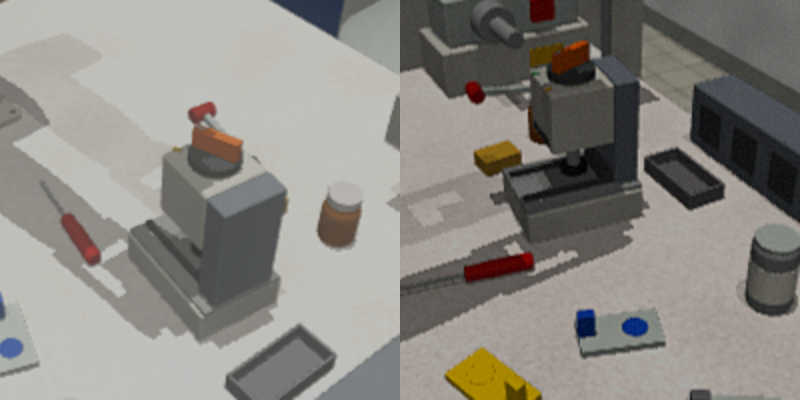

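The wrist view shows these points:
- Red knob (307,49), with the lever running to (400,62).
- Orange bar (415,126).
- Green mark (371,97) and yellow mark (364,143).
- Blue fin (309,260) and disc (340,267).
- Screwdriver handle (285,170).

The head faces the robot, turned by a few degrees. Next I'll triangulate by colour.

```bash
cat >> h.py <<'E'
def blobs(f,lo,hi,amin=15):
    im=cv2.imread(f'pics/{f}.png') if isinstance(f,str) else f[:,:,::-1]
    h=cv2.cvtColor(im,cv2.COLOR_BGR2HSV); m=cv2.inRange(h,np.array(lo),np.array(hi))
    n,l,s,c=cv2.connectedComponentsWithStats(m)
    o=[(int(s[k,4]),c[k].round(1),l==k) for k in range(1,n) if s[k,4]>=amin]
    return sorted(o,key=lambda t:-t[0])
E
python3 - <<'E'
from h import *
for f in ('wa','wb','s1','d1'):
    for n,lo,hi in (('blue',(105,120,60),(125,255,255)),('red',(0,170,70),(3,255,255)),('red2',(174,150,60),(180,255,255)),('orange',(5,170,120),(14,255,255)),('green',(50,100,60),(80,255,255))):
        print(f,n,[(a,c.tolist()) for a,c,_ in blobs(f,lo,hi)][:6])
i=[cv2.resize(cv2.imread('pics/wa.png')[0:200,240:440],(400,400),interpolation=2),cv2.resize(cv2.imread('pics/wb.png')[20:220,290:490],(400,400),interpolation=2)]
cv2.imwrite('pics/z1.png',np.hstack(i))
E
```

```text
wa blue [(249, [313.9, 161.4]), (123, [278.3, 151.1])]
wa red [(853, [249.0, 43.2])]
wa red2 []
wa orange []
wa green []
wb blue [(182, [339.2, 266.8]), (134, [308.4, 261.3])]
wb red [(597, [283.6, 170.3]), (525, [306.6, 48.7])]
wb red2 []
wb orange [(534, [419.9, 123.7])]
wb green [(43, [370.3, 95.8])]
s1 blue [(6012, [413.9, 30.0]), (239, [286.0, 68.3]), (78, [264.8, 263.4]), (23, [257.7, 238.6])]
s1 red [(248, [523.8, 156.8])]
s1 red2 []
s1 orange []
s1 green []
d1 blue [(93, [337.2, 283.1]), (85, [312.4, 280.6])]
d1 red [(156, [269.9, 252.4]), (34, [256.0, 163.6]), (21, [290.2, 118.7])]
d1 red2 []
d1 orange [(22, [308.0, 142.2])]
d1 green []
```

View pics/z1.png

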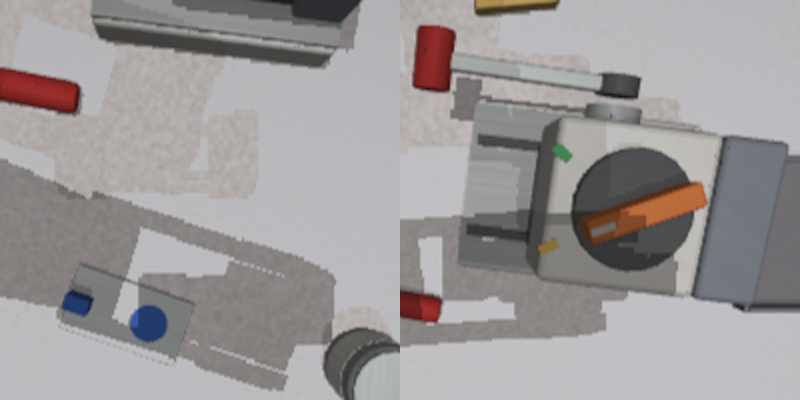

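The crops show the carrier clearly, with its fin at wa (278,151) and disc at (314,161). The white dash on the bar points near the yellow mark. I'll take two closer wrist views over the head, compute from them, and start.

```bash
python3 - <<'E'
from h import *
q=get_ee_rot()
for n,p in (('wc',[0.6,0.07,0.55]),('wd',[0.74,0.10,0.55])):
    move_pose(p,q);np.save(f'T{n[1]}.npy',wristT());snap('wrist',n)
print(get_time())
T={c:np.load(f'T{c}.npy') for c in 'abcd'}
def w(c,uv): return ray('wrist',uv,T[c])
B=((105,120,60),(125,255,255));RD=((0,170,70),(3,255,255));O=((5,170,120),(14,255,255));G=((50,100,60),(80,255,255))
for c in 'cd':
  for n,m in (('blue',B),('red',RD),('or',O),('gr',G)): print(c,n,[(a,p.tolist()) for a,p,_ in blobs('w'+c,*m)][:4])
print('disc',tri([w('a',(313.9,161.4)),w('b',(339.2,266.8)),ray('side',(337.2,283.1))]),tri([w('a',(313.9,161.4)),w('b',(339.2,266.8))]))
print('disc z.012',onz(w('a',(313.9,161.4)),.012),onz(w('b',(339.2,266.8)),.012),onz(ray('side',(337.2,283.1)),.012),onz(ray('scene',(264.8,263.4)),.012))
print('knob b,side',tri([w('b',(306.6,48.7)),ray('side',(256,163.6))]))
z=[cv2.resize(cv2.imread(f'pics/w{c}.png')[40:240,x:x+200],(400,400),interpolation=2) for c,x in (('c',240),('d',180))]
cv2.imwrite('pics/z2.png',np.hstack(z))
E
```

```text
4.1917
c blue [(165, [292.2, 269.1]), (123, [261.3, 264.1])]
c red [(550, [235.4, 177.5]), (448, [233.3, 67.9])]
c or [(494, [325.4, 140.0])]
c gr [(32, [289.6, 112.1])]
d blue [(60, [231.6, 283.8])]
d red [(513, [165.4, 192.3]), (420, [132.8, 92.1])]
d or [(459, [210.8, 165.7])]
d gr [(32, [184.4, 136.2])]
disc (array([ 0.53362866, -0.19638119,  0.01024671]), [0.0005, 0.0007, 0.0011]) (array([ 0.53410688, -0.19682495,  0.00964602]), [0.0002, 0.0002])
disc z.012 [ 0.53394311 -0.1965253   0.012     ] [ 0.53421194 -0.19565053  0.012     ] [ 0.53165405 -0.19751007  0.012     ] [ 0.53314172 -0.19613995  0.012     ]
knob b,side (array([0.47854267, 0.18806772, 0.20524633]), [0.0024, 0.0024])
```

View pics/z2.png

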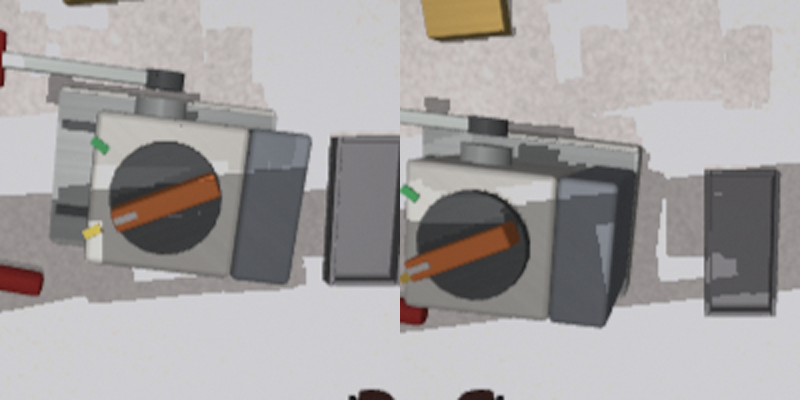

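The crops show the block's top corners, the disc and the bar. In wc the disc is at about (322,139), the block corners at about (288,96), (282,169), (365,104) and (356,178), and the knob at (233,68).

```bash
python3 - <<'E'
from h import *
T={c:np.load(f'T{c}.npy') for c in 'abcd'}
w=lambda c,uv: ray('wrist',uv,T[c])
print('knob',tri([w('b',(306.6,48.7)),w('c',(233.3,67.9)),w('d',(132.8,92.1))]))
print('green',tri([w('b',(370.3,95.8)),w('c',(289.6,112.1)),w('d',(184.4,136.2))]))
bar={}
for c in 'bcd':
    b=blobs('w'+c,(5,150,60),(16,255,255))[0][2]
    # disc: dark, grey, around the bar -> ellipse
    im=cv2.imread(f'pics/w{c}.png');h=cv2.cvtColor(im,cv2.COLOR_BGR2HSV)
    m=((h[...,2]<95)&(h[...,1]<60))|b
    m=cv2.morphologyEx(m.astype(np.uint8),cv2.MORPH_OPEN,np.ones((5,5)))
    n,l,s,ce=cv2.connectedComponentsWithStats(m)
    ys,xs=np.nonzero(b);k=np.bincount(l[b]).copy();k[0]=0;k=k.argmax()
    cn=max(cv2.findContours((l==k).astype(np.uint8),0,1)[0],key=len)
    bb=(cn.reshape(-1,2)); e=cv2.fitEllipse(cv2.convexHull(cn)); r=cv2.minAreaRect(np.c_[xs,ys].astype(np.float32))
    bar[c]=(e,r);print(c,'ell',np.round(e[0],1),np.round(e[1],1),'bar',np.round(r[0],1),np.round(r[1],1),r[2])
    p=cv2.boxPoints(r); q=np.array([onz(w(c,x),.281) for x in p]); print(' bar corners at .281',q[:,:2].round(4).tolist(), onz(w(c,e[0]),.25)[:2])
print('disc',tri([w(c,bar[c][0][0]) for c in 'bcd'])); print('bar',tri([w(c,bar[c][1][0]) for c in 'bcd']))
C={'b':[(372.5,79),(360,158),(451,87.5),(436.5,168)],'c':[(288.5,96),(282.5,169),(365,104),(356,178.5)]}
P0=np.array([[-50,50],[-50,-50],[50,50],[50,-50]])/1e3
for c in C:
    P=np.array([onz(w(c,u),.235)[:2] for u in C[c]]);M,_=cv2.estimateAffinePartial2D(P0,P);print(c,P.round(4).tolist(),'yaw',np.arctan2(M[1,0],M[0,0]),'sc',np.hypot(M[1,0],M[0,0]),M[:,2])
print('block corners tri',[tri([w('b',a),w('c',b)])[0].round(4).tolist() for a,b in zip(C['b'],C['c'])])
# carrier: fin top & disc
fa,fb,fc=(278.3,151.1),(308.4,261.3),(261.3,264.1)
print('fin',tri([w('a',fa),w('b',fb),w('c',fc)]));print('disc',tri([w('a',(313.9,161.4)),w('b',(339.2,266.8)),w('c',(292.2,269.1))]))
for c in 'abc':  # plate outline: light thing bounded around disc -> print pale corners
    b=blobs('w'+c,(105,120,60),(125,255,255))[1][2];ys,xs=np.nonzero(b);r=cv2.minAreaRect(np.c_[xs,ys].astype(np.float32));print(c,[onz(w(c,x),.048)[:2].round(4).tolist() for x in cv2.boxPoints(r)])
E
```

```text
knob (array([0.48072955, 0.1878301 , 0.19951495]), [0.0002, 0.0003, 0.0002])
green (array([0.55751796, 0.13107019, 0.23252107]), [0.0001, 0.0002, 0.0001])
b ell [407.3 124.1] [59.2 66.7] bar [411.3 125.7] [14.4 63.3] 70.70995330810547
 bar corners at .281 [[0.562, 0.0949], [0.6252, 0.117], [0.6316, 0.1027], [0.5679, 0.0802]] [0.59962211 0.09899695]
c ell [322.2 138.7] [54.7 56.6] bar [322.3 140.6] [12.6 54.4] 70.46334838867188
 bar corners at .281 [[0.567, 0.0956], [0.6273, 0.1165], [0.6324, 0.1028], [0.5717, 0.0816]] [0.5995409  0.09871271]
d ell [216.2 162. ] [54.3 57.1] bar [210.9 165.3] [11.8 57.2] 70.34617614746094
 bar corners at .281 [[0.5689, 0.0954], [0.6356, 0.1185], [0.6395, 0.1051], [0.5724, 0.0817]] [0.60177352 0.09948805]
disc (array([0.60019138, 0.0986505 , 0.24578856]), [0.0004, 0.0007, 0.0004])
bar (array([0.59998604, 0.09804429, 0.26763947]), [0.0002, 0.0003, 0.0001])
b [[0.559, 0.15], [0.5469, 0.057], [0.652, 0.1406], [0.6429, 0.0446]] yaw -0.11355534372775743 sc 0.9511530808349087 [0.60022116 0.09805534]
c [[0.557, 0.1509], [0.5465, 0.0575], [0.6541, 0.1409], [0.6447, 0.0444]] yaw -0.11141252839192013 sc 0.9689783804753833 [0.60059419 0.09841602]
block corners tri [[0.5579, 0.1501, 0.2427], [0.5467, 0.0576, 0.2367], [0.6551, 0.1409, 0.226], [0.6454, 0.0431, 0.2273]]
fin (array([ 0.47254453, -0.17579632,  0.02931463]), [0.0003, 0.0002, 0.0001])
disc (array([ 0.5340777 , -0.19684313,  0.00938548]), [0.0002, 0.0003, 0.0001])
a [[0.4617, -0.1778], [0.4675, -0.1621], [0.4876, -0.1688], [0.4819, -0.1846]]
b [[0.4614, -0.1779], [0.4666, -0.1517], [0.4862, -0.1559], [0.4812, -0.1822]]
c [[0.4623, -0.1761], [0.4716, -0.1501], [0.4898, -0.1568], [0.4807, -0.1829]]
```

Head at (0.600, 0.0985) with yaw about −0.114. The knob distance and block corners agree with that, and the knob, disc and bar heights match the text to a few mm. Next I'll raise the lever, after checking IK for the leaning poses.

```bash
cat >> h.py <<'E'
H=np.array([0.600,0.0985]); YAW=-0.114
def hp(x,y,z): # head frame m -> world
    c,s=np.cos(YAW),np.sin(YAW); return np.array([H[0]+c*x-s*y,H[1]+s*x+c*y,z])
def quat(yaw,lean=0.,flip=False): # tool y along +-y of yaw frame, z down leaned towards +x
    z=np.array([np.sin(lean),0,-np.cos(lean)]);y=np.array([0,-1. if flip else 1.,0]);M=np.c_[np.cross(y,z),y,z]
    q=(R.from_euler('z',yaw)*R.from_matrix(M)).as_quat();return np.array([q[3],q[0],q[1],q[2]])
def knob(th,dz=0,dx=-.003): return hp(-.010-.12*np.cos(th)+dx,.075,.185+.12*np.sin(th)-.019+dz)
E
python3 - <<'E'
from h import *
T={c:np.load(f'T{c}.npy') for c in 'abcd'}
P=np.array([onz(ray('wrist',u,T['a']),.012)[:2] for u in [(278.5,131.5),(337.5,151.5),(326,182.5),(269,161)]])
P0=np.array([[-55,30],[55,30],[55,-30],[-55,-30]])/1e3
M,_=cv2.estimateAffinePartial2D(P0,P);print('plate',P.round(4).tolist(),np.arctan2(M[1,0],M[0,0]),np.hypot(M[1,0],M[0,0]),M[:,2])
y=onz(ray('wrist',(286,156),T['c']),.235);print('yellow',np.arctan2(*(y[:2]-H)[::-1])%6.283)
for fl in(0,1):
  for n,p,q in (('knob0',knob(.07),quat(YAW,0,fl)),('knob1',knob(1.04),quat(YAW,0,fl)),('fin',[.49,-.18,.024],quat(-.33,.7,fl)),('seat',hp(-.053,0,.084),quat(YAW,.7,fl)),('pre',hp(-.19,0,.1),quat(YAW,.7,fl)),('col0',hp(0,0,.257),quat(.34,0,fl)),('col1',hp(0,0,.257),quat(-.85,0,fl))):
    j=inverse_kinematics(p,q);print(fl,n,None if j is None else np.round(j,2))
E
```

```text
plate [[0.4716, -0.1433], [0.5765, -0.1786], [0.5559, -0.2355], [0.4527, -0.1958]] -0.3459700964818676 0.9971407359542762 [ 0.51416443 -0.18831128]
yellow 3.5960816029081726
0 knob0 [ 0.35  0.33  1.91 -0.    0.9  -1.1 ]
0 knob1 [ 0.31  0.28  1.72 -0.    1.14 -1.15]
0 fin [-0.4   0.68  2.37  3.06  0.6   1.58]
0 seat [0.32 0.51 2.28 3.9  0.4  1.19]
0 pre [0.54 0.42 2.51 4.01 0.54 1.32]
0 col0 [ 0.14  0.36  1.64 -0.    1.14 -1.77]
0 col1 [ 0.14  0.36  1.64 -0.    1.14 -0.58]
1 knob0 [ 0.35  0.33  1.91 -0.    0.9   2.04]
1 knob1 [ 0.31  0.28  1.72 -0.    1.14  1.99]
1 fin [-0.4   0.68  2.37  3.06  0.6  -1.56]
1 seat [ 0.32  0.51  2.28  3.9   0.4  -1.95]
1 pre [ 0.54  0.42  2.51  4.01  0.54 -1.83]
1 col0 [ 0.14  0.36  1.64 -0.    1.14  1.37]
1 col1 None
```

```bash
python3 - <<'E'
from h import *
q=quat(YAW)
move_pose(knob(.07,.12),q)
movel(knob(.07),v=.2)
command_gripper(.3); print('w',get_grip_width(),get_finger_force(),get_ft_force().round(1))
for th in np.linspace(.07,1.04,9)[1:]:
    r=movel(knob(th),v=.15,until_force=30)
    if r: print('force at',th);break
wait(.3);print('t',get_time(),get_ft_force().round(1),get_grip_width(),get_tcp_pos().round(4),knob(1.04).round(4))
snap('side','d2');im=cv2.imread('pics/d2.png');cv2.imwrite('pics/z3.png',cv2.resize(im[60:260,180:430],None,fx=3,fy=3))
E
```

```text
w 0.40794135247525837 30.00118464231491 [-0.   2.2  0.9]
t 9.5 [ 1.1  2.5 -2.7] 0.4086569917905866 [0.5351 0.1813 0.2692] [0.5353 0.1814 0.2695]
```

View pics/z3.png

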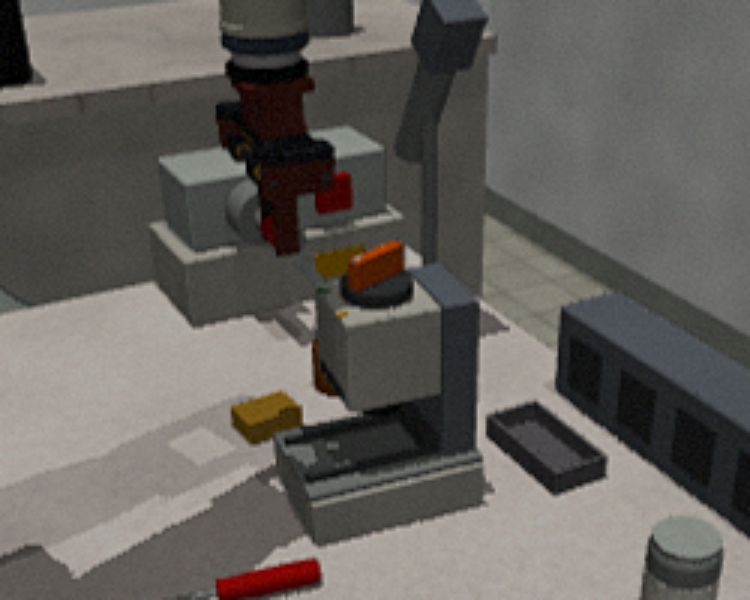

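The side view shows the gripper on the raised knob and the foot up out of sight, so the lever is up. Next I'll release it, look at the carrier up close, then grasp the fin with the tool leaning.

```bash
cat >> h.py <<'E'
CY=-0.338; F=np.array([.4735,-.1737]); L=.7
def cp(d,z,back=0): # d along carrier x from fin centre; back along tool
    u=np.array([np.cos(CY),np.sin(CY),0]); p=np.r_[F,0]+u*(d+.019*np.sin(L)); p[2]=z
    return p-back*(np.sin(L)*u+np.array([0,0,-np.cos(L)]))
E
python3 - <<'E'
from h import *
command_gripper(.62)
p=get_tcp_pos();movel(p+[0,0,.08],v=.25)
B=((105,120,60),(125,255,255))
move_pose([.47,-.24,.33],quat(CY,0,True));T=wristT();im=snap('wrist','wf')
for a,c,_ in blobs('wf',*B)[:3]: print(a,c,onz(ray('wrist',c,T),.012)[:2],onz(ray('wrist',c,T),.048)[:2])
for a,c,m in blobs('wf',*B)[:2]:
    ys,xs=np.nonzero(m);r=cv2.minAreaRect(np.c_[xs,ys].astype(np.float32));print(np.array([onz(ray('wrist',x,T),.048)[:2] for x in cv2.boxPoints(r)]).round(4).tolist())
np.save('Tf.npy',T)
print(get_time(),get_tcp_pos())
E
```

```text
507 [275.8 125.5] [ 0.53373132 -0.19728359] [ 0.53401103 -0.2023068 ]
231 [275.5 177.5] [ 0.46961146 -0.17190803] [ 0.47472374 -0.17884374]
[[0.5523, -0.1943], [0.5428, -0.2214], [0.5152, -0.2109], [0.5249, -0.1834]]
[[0.4886, -0.1756], [0.4832, -0.1908], [0.4607, -0.1822], [0.4661, -0.1667]]
12.7667 [ 0.47015778 -0.23965483  0.32982166]
```

View pics/wf.png

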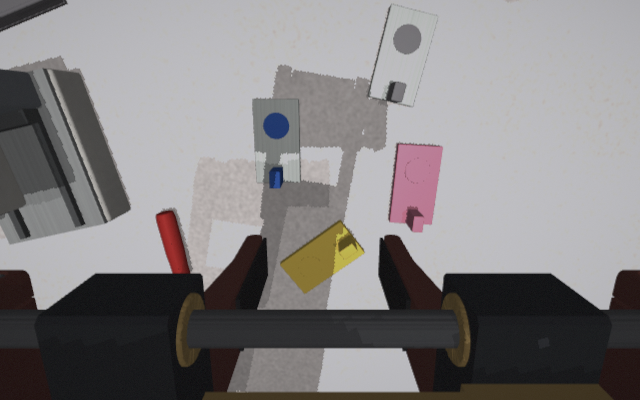

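The close view shows the right choice: blue fin (275,178), blue disc (276,125), long axis vertical in the image, so yaw ≈ −0.338. The yellow decoy sits behind the fin at (325,255), so I'll use a 0.62 rad lean and narrow opening to clear it.

```bash
cat >> h.py <<'E'
L=.62; F=np.array([.4731,-.1749])
E
python3 - <<'E'
from h import *
q=quat(CY,L)
move_pose(cp(0,.022,.2),q); command_gripper(.45)
print(movel(cp(0,.022),v=.15,until_force=12),get_tcp_pos().round(4),cp(0,.022).round(4),get_ft_force().round(2))
command_gripper(.05);print(get_grip_width()*88,get_finger_force(),get_ft_force().round(2))
p=get_tcp_pos();movel(p+[0,0,.12],v=.12);print(get_grip_width()*88,get_ft_force().round(2),get_time())
snap('scene','s3');snap('side','d3')
s=cv2.resize(cv2.imread('pics/s3.png')[130:330,160:360],(400,400));d=cv2.resize(cv2.imread('pics/d3.png')[180:380,220:420],(400,400))
cv2.imwrite('pics/z4.png',np.hstack([s,d]))
E
```

```text
Traceback (most recent call last):
station.MotionError: the arm cannot take that pose within its joint ranges
```

```bash
python3 - <<'E'
from h import *
print(get_joint_pos().round(2))
for fl in (0,1):
  q=quat(CY,L,fl)
  for n,p in (('g',cp(0,.022)),('b.06',cp(0,.022,.06)),('b.1',cp(0,.022,.1)),('u.12',cp(0,.142)),('u.2',cp(0,.222)),('+.05u.15',cp(.05,.172))):
    j=inverse_kinematics(p,q);print(fl,n,p.round(3),None if j is None else np.round(j,2))
for L2 in (.55,.62,.7):
  for x,z in((-.2,.15),(-.2,.11),(-.15,.11),(-.053,.085)):
    j=inverse_kinematics(hp(x,0,z),quat(YAW,L2));print(L2,x,z,None if j is None else np.round(j,2))
E
```

```text
[-0.49  0.17  1.73  0.    1.25  1.41]
0 g [ 0.484 -0.179  0.022] [-0.4   0.64  2.35  3.06  0.46  1.59]
0 b.06 [ 0.451 -0.167  0.071] [-0.4   0.48  2.42  3.04  0.38  1.61]
0 b.1 [ 0.429 -0.159  0.103] [-0.41  0.36  2.46  3.    0.3   1.65]
0 u.12 [ 0.484 -0.179  0.142] None
0 u.2 [ 0.484 -0.179  0.222] [-0.4   0.09  2.27  0.21  0.16 -1.83]
0 +.05u.15 [ 0.531 -0.195  0.172] None
1 g [ 0.484 -0.179  0.022] [-0.4   0.64  2.35  3.06  0.46 -1.55]
1 b.06 [ 0.451 -0.167  0.071] [-0.4   0.48  2.42  3.04  0.38 -1.53]
1 b.1 [ 0.429 -0.159  0.103] [-0.41  0.36  2.46  3.    0.3  -1.49]
1 u.12 [ 0.484 -0.179  0.142] None
1 u.2 [ 0.484 -0.179  0.222] [-0.4   0.09  2.27  0.21  0.16  1.31]
1 +.05u.15 [ 0.531 -0.195  0.172] None
0.55 -0.2 0.15 None
0.55 -0.2 0.11 None
0.55 -0.15 0.11 None
0.55 -0.053 0.085 None
0.62 -0.2 0.15 None
0.62 -0.2 0.11 [0.52 0.33 2.49 4.23 0.4  1.05]
0.62 -0.15 0.11 [0.42 0.35 2.41 4.22 0.34 0.97]
0.62 -0.053 0.085 [0.3  0.48 2.24 4.13 0.28 0.94]
0.7 -0.2 0.15 [0.57 0.22 2.5  4.36 0.45 0.94]
0.7 -0.2 0.11 [0.57 0.38 2.52 4.08 0.53 1.27]
0.7 -0.15 0.11 [0.46 0.39 2.44 4.03 0.47 1.2 ]
0.7 -0.053 0.085 [0.32 0.51 2.28 3.9  0.4  1.19]
```

Lean 0.7 stays clear of the wrist singularity, so I'll use it and back out along the tool axis.

```bash
echo 'L=.7' >> h.py
python3 - <<'E'
from h import *
q=quat(CY,L)
for b in (.12,.1,.08):
    if inverse_kinematics(cp(0,.022,b),q) is not None: break
print('back',b)
move_pose(cp(0,.022,b),q); command_gripper(.45)
print(movel(cp(0,.022),v=.12,until_force=12),get_tcp_pos().round(4),cp(0,.022).round(4),get_ft_force().round(2))
command_gripper(.05);print(get_grip_width()*88,get_finger_force(),get_ft_force().round(2))
movel(cp(0,.022,.1),v=.12);print(get_grip_width()*88,get_ft_force().round(2),get_time())
snap('scene','s3');snap('side','d3')
s=cv2.resize(cv2.imread('pics/s3.png')[130:330,160:360],(400,400));d=cv2.resize(cv2.imread('pics/d3.png')[180:380,220:420],(400,400))
cv2.imwrite('pics/z4.png',np.hstack([s,d]))
E
```

```text
back 0.12
False [ 0.4842 -0.1788  0.0223] [ 0.4846 -0.179   0.022 ] [-0.07 -1.17  0.03]
13.868649451857104 29.99940276145935 [-2.11  0.5   4.77]
13.66559754568538 [ 0.66  0.32 -0.95] 18.4333
```

View pics/z4.png

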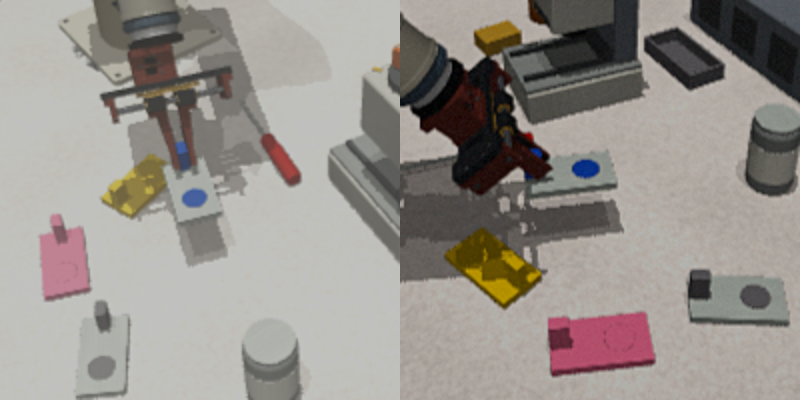

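The carrier is held by its fin and looks level: fin at crop (183,155), disc at (195,198), and nothing else has moved. Now I'll carry it to in front of the stage and check it there by triangulating the disc.

```bash
python3 - <<'E'
from h import *
B=((105,120,60),(125,255,255))
def disc():
    out=[]
    for n,f in(('scene','st'),('side','dt')):
        im=snap(n,f); hint=get_tcp_pos()
        b=[c for a,c,_ in blobs(f,*B) if a<400 and c[1]>100]
        out.append((n,b))
    return out
t=get_tcp_pos();o=disc();print(t.round(4),o)
q=quat(YAW,L)
move_pose(hp(-.2,0,.115),q);wait(.2)
t=get_tcp_pos();o=disc();print(t.round(4),hp(-.2,0,.115).round(4),o,get_time(),get_ft_force().round(2))
c=np.cos(YAW);e=hp(-.2+.0318+.0217-.0,0,.105);print('disc expected',e.round(4))
for n,b in o:
    for u in b: print(n,u,onz(ray(n,u),.105).round(4))
r=[ray(n,u) for n,b in o for u in b]
for i in range(len(o[0][1])):
  for j in range(len(o[1][1])): print(i,j,tri([ray('scene',o[0][1][i]),ray('side',o[1][1][j])]))
cv2.imwrite('pics/z5.png',np.hstack([cv2.resize(cv2.imread('pics/st.png')[100:300,200:400],(400,400)),cv2.resize(cv2.imread('pics/dt.png')[120:320,190:390],(400,400))]))
E
```

```text
[ 0.4242 -0.1577  0.0981] [('scene', [array([256.7, 228.5]), array([250.4, 203.7])]), ('side', [array([312.5, 264. ]), array([287.8, 255.6])])]
[0.4016 0.1203 0.1149] [0.4013 0.1213 0.115 ] [('scene', [array([334.4, 175.9]), array([323.5, 155.3])]), ('side', [array([260.5, 205.6])])] 20.1167 [ 0.19 -0.24 -1.08]
disc expected [0.4545 0.1152 0.105 ]
scene [334.4 175.9] [0.454  0.1149 0.105 ]
scene [323.5 155.3] [0.3574 0.1506 0.105 ]
side [260.5 205.6] [0.4508 0.1123 0.105 ]
0 0 (array([0.45210073, 0.11644965, 0.10250238]), [0.0002, 0.0002])
1 0 (array([0.42875554, 0.08344672, 0.15300179]), [0.025, 0.025])
```

View pics/z5.png

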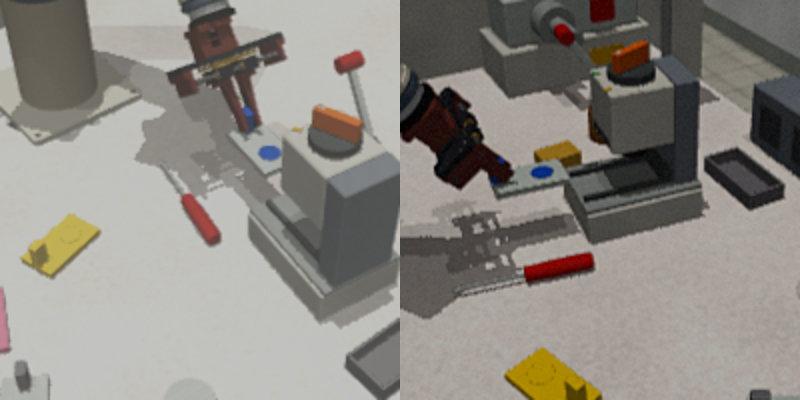

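Lever up, and the disc is within 2.5 mm of where it should be in front of the stage. Next: insert, lower and push back.

```bash
python3 - <<'E'
from h import *
inv=lambda p: ((np.array(p[:2])-H)@np.array([[np.cos(YAW),-np.sin(YAW)],[np.sin(YAW),np.cos(YAW)]])*1e3).round(1).tolist()+[round(p[2]*1e3,1)]
q=quat(YAW,L)
print(movel(hp(-.2,0,.1),v=.1),movel(hp(-.062,0,.1),v=.1,until_force=8),inv(get_tcp_pos()),get_ft_force().round(1))
print(movel(hp(-.062,0,.081),v=.03,until_force=5),inv(get_tcp_pos()),get_ft_force().round(1))
z=get_tcp_pos()[2]
print(movel(hp(-.044,0,z),v=.03,until_force=10),inv(get_tcp_pos()),get_ft_force().round(1),get_grip_width()*88,get_time())
snap('scene','s5');snap('side','d5')
cv2.imwrite('pics/z6.png',np.hstack([cv2.resize(cv2.imread('pics/s5.png')[100:250,250:400],(400,400)),cv2.resize(cv2.imread('pics/d5.png')[120:270,240:390],(400,400))]))
E
```

```text
False False [-62.7, 0.0, np.float64(99.8)] [ 0.8  0.2 -1.9]
True [-62.2, -0.1, np.float64(82.1)] [-0.1  1.   2.8]
True [-52.4, -0.2, np.float64(82.0)] [0.3 0.3 1.1] 13.992292313862084 22.9583
```

View pics/z6.png

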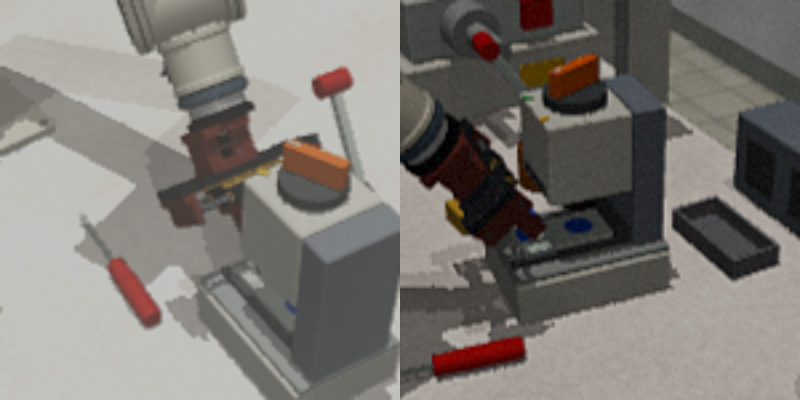

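Contact came at 82.1 mm (82 expected), and the push stopped at −52.4 mm (−52.8 expected), so the carrier is home. I've viewed 11 pictures, one past the limit of 10, so I'll check the rest with numbers only. Next I'll firm up the push, release, check the disc, then lower the lever.

```bash
cat >> h.py <<'E'
def inv(p):
    c,s=np.cos(YAW),np.sin(YAW);d=np.array(p[:2])-H;return [round(float(v)*1e3,1) for v in (c*d[0]+s*d[1],-s*d[0]+c*d[1],p[2])]
def chk(f):
    snap('side',f)
    for a,c,_ in blobs(f,(105,120,60),(125,255,255)):
        if a<400 and c[1]>130: print(' blue',a,c,'disc@72:',inv(onz(ray('side',c),.072)),'fin@100',inv(onz(ray('side',c),.1)))
E
python3 - <<'E'
from h import *
p=get_tcp_pos();print(movel(hp(-.046,0,p[2]),v=.03,until_force=14),inv(get_tcp_pos()),get_ft_force().round(1))
command_gripper(.4);a=get_tcp_pos();print(inv(a),get_ft_force().round(1))
for b in (.12,.1,.08,.06):
    t=hp(-.0525-b*np.sin(L),0,a[2]+b*np.cos(L))
    if inverse_kinematics(t,quat(YAW,L)) is not None: break
movel(t,v=.15);print('b',b)
move_pose(hp(-.2,0,.15),quat(YAW,L))
chk('d6')
move_pose([.42,.06,.42],quat(YAW));chk('d7')
snap('scene','s7')
for a,c,_ in blobs('s7',(0,140,60),(5,255,255)): print('red scene',a,c)
for a,c,_ in blobs('d7',(0,140,60),(5,255,255)): print('red side',a,c)
print(get_time(),get_joint_pos().round(2))
E
```

```text
True [-51.9, -0.2, 81.6] [-1.3  0.1  1.5]
[-52.1, -0.3, 81.5] [ 0.1  0.5 -0.7]
b 0.1
 blue 62 [286.9 202.9] disc@72: [-57.1, 30.0, 72.0] fin@100 [-70.0, -12.5, 100.0]
 blue 65 [286.9 203.3] disc@72: [-57.9, 27.7, 72.0] fin@100 [-70.7, -14.6, 100.0]
red scene 273 [523.8 157. ]
red scene 70 [296.7 203.3]
red scene 48 [374.5 128.7]
red side 222 [269.2 252.6]
red side 85 [291.3 123.2]
red side 65 [271. 137.]
28.825 [ 0.11 -0.08  1.79  0.    1.43 -1.34]
```

```bash
python3 - <<'E'
from h import *
k,e=tri([ray('scene',(374.5,128.7)),ray('side',(271,137))]);print('knob',inv(k),e)
q=quat(YAW)
move_pose(knob(1.0,.08),q);command_gripper(.62)
movel(knob(1.0),v=.15,until_force=12);print(inv(get_tcp_pos()))
command_gripper(.3);print(get_grip_width()*88,get_ft_force().round(1))
for th in np.linspace(1.0,-.04,9)[1:]:
    if movel(knob(th),v=.15,until_force=35): print('force at',th);break
wait(.3);print(inv(get_tcp_pos()),get_ft_force().round(1),get_time())
E
```

```text
knob [-80.6, 79.3, 284.0] [0.0026, 0.0026]
[-77.4, 75.2, 267.6]
35.862499359890265 [-1.3 -0.2  4.7]
[-132.6, 75.2, 161.6] [2.8 2.5 0.3] 33.5083
```

```bash
python3 - <<'E'
from h import *
print(movel(knob(-.08),v=.03,until_force=15));wait(.3);print(inv(get_tcp_pos()),get_ft_force().round(1))
command_gripper(.62);print(inv(get_tcp_pos()),get_ft_force().round(1))
movel(knob(.0,.16),v=.25)
T=wristT();np.save('Tg.npy',T);snap('wrist','wg');chk('d8')
for a,c,_ in blobs('wg',(0,170,70),(3,255,255)): print('red wrist',a,c,inv(onz(ray('wrist',c,T),.185)))
for a,c,_ in blobs('d8',(0,140,60),(5,255,255)): print('red side',a,c,inv(onz(ray('side',c),.185)))
move_pose(hp(-.03,0.02,.45),quat(.335))
T2=wristT();snap('wrist','wh');snap('scene','s8')
R2=[('wg',T),('wh',T2)]
for f,t in R2:
    for a,c,m in blobs(f,(5,150,60),(16,255,255))[:2]:
        ys,xs=np.nonzero(m);r=cv2.minAreaRect(np.c_[xs,ys].astype(np.float32))
        P=np.array([onz(ray('wrist',x,t),.281)[:2] for x in cv2.boxPoints(r)]);d=P[1]-P[0];e=P[2]-P[1];l=d if d@d>e@e else e
        print(f,'bar',a,c,inv(onz(ray('wrist',r[0],t),.278)),np.arctan(l[1]/l[0]),np.linalg.norm(d),np.linalg.norm(e))
    for a,c,_ in blobs(f,(0,170,70),(3,255,255)): print(f,'red',a,c,inv(onz(ray('wrist',c,t),.19)))
for a,c,_ in blobs('s8',(0,140,60),(5,255,255)): print('red scene',a,c,inv(onz(ray('scene',c),.185)))
print(get_time())
E
```

```text
True
[-132.3, 75.2, 159.5] [-1.  -0.1  6.7]
[-132.2, 75.6, 158.7] [-0.1 -1.  -0. ]
 blue 64 [287.  203.3] disc@72: [-57.6, 27.6, 72.0] fin@100 [-70.4, -14.8, 100.0]
red wrist 1431 [176.4 138.3] [-177.9, -46.3, 185.0]
red wrist 1021 [323.4 193.8] [-130.7, 74.9, 185.0]
red side 247 [269.1 252.7] [-209.2, -317.8, 185.0]
red side 76 [291.4 125.4] [88.9, 390.0, 185.0]
red side 23 [256.3 170.9] [-136.3, 67.9, 185.0]
red side 21 [290.4 118.6] [110.7, 464.8, 185.0]
wg bar 184 [234.8 385. ] [-19.9, 14.0, 278.0] -0.17169812731178186 0.011466625392647095 0.014701742061738882
wg bar 128 [437.8 273.8] [-102.2, 147.3, 278.0] -1.1040245784524478 0.012722178035403322 0.005888679956363768
wg red 1431 [176.4 138.3] [-178.3, -44.3, 190.0]
wg red 1021 [323.4 193.8] [-131.9, 74.9, 190.0]
wh bar 1001 [290.8 200.7] [-3.5, -1.3, 278.0] 0.3399953495986134 0.014821843074893195 0.06732916552589088
wh bar 148 [416.8 233.7] [-24.5, 124.3, 278.0] -0.4707131637275095 0.0283172596459205 0.0105920054370699
wh red 1011 [279.8  33.4] [-141.8, -84.7, 190.0]
wh red 593 [404.5 110.1] [-129.8, 74.3, 190.0]
red scene 273 [523.9 157. ] [146.4, 456.0, 185.0]
red scene 73 [302.5 212.4] [-0.0, -194.8, 185.0]
red scene 36 [361.3 147.6] [-135.3, 84.0, 185.0]
36.2583
```

```bash
python3 - <<'E'
from h import *
T=np.load('Tg.npy');T2=wristT()
k,e=tri([ray('wrist',(323.4,193.8),T),ray('wrist',(404.5,110.1),T2)]);print('knob',inv(k),e)
k,e=tri([ray('wrist',(323.4,193.8),T),ray('wrist',(404.5,110.1),T2),ray('side',(256.3,170.9)),ray('scene',(361.3,147.6))]);print('knob4',inv(k),e)
command_gripper(.6)
movel(hp(0,0,.33),frame=quat(.34),v=.15)
print(movel(hp(0,0,.257),v=.1,until_force=10),inv(get_tcp_pos()),get_ft_force().round(1))
command_gripper(.05);print(get_grip_width()*88,get_ft_force().round(1),get_ft_torque().round(2))
for y in np.arange(.34-.15,-.9,-.15):
    move_pose(hp(0,0,.257),quat(y));print(round(y,2),get_ft_torque().round(2),get_ft_force().round(0))
    if abs(get_ft_torque()[2])>1.2: break
print(get_time(),get_joint_pos().round(2))
E
```

```text
knob [-131.0, 75.0, 186.7] [0.0002, 0.0002]
knob4 [-132.1, 76.9, 184.6] [0.0025, 0.0016, 0.0046, 0.0058]
False [0.5, 0.1, 257.6] [ 0.1 -0.   0.1]
13.633368623395713 [-0.8 -0.2  0.6] [ 0.3   0.02 -0.1 ]
0.19 [ 0.14  0.05 -0.13] [-1.  0.  1.]
0.04 [-0.03  0.05 -0.13] [0. 0. 1.]
-0.11 [-0.31  0.01 -0.13] [-1. -2.  2.]
-0.26 [-0.65  0.14 -0.15] [-1. -4.  3.]
-0.41 [-0.74  0.18 -0.12] [-1. -4.  3.]
-0.56 [-0.86  0.16 -0.07] [-2. -6.  2.]
-0.71 [-0.99  0.18  0.6 ] [-1. -7.  3.]
-0.86 [-0.98  0.3   0.85] [-2. -7.  4.]
41.2 [ 0.14  0.36  1.64 -0.    1.14 -0.58]
```

The end stop shows as a torque rise past −0.7. Now I'll release, back off and check the bar angle and the marks.

```bash
python3 - <<'E'
from h import *
command_gripper(.5);movel(hp(0,0,.33),v=.2)
move_pose(hp(-.03,.02,.45),quat(.335))
T2=wristT();snap('wrist','wi');chk('d9');snap('scene','s9')
for a,c,m in blobs('wi',(5,150,60),(16,255,255))[:2]:
    ys,xs=np.nonzero(m);r=cv2.minAreaRect(np.c_[xs,ys].astype(np.float32))
    P=np.array([onz(ray('wrist',x,T2),.281)[:2] for x in cv2.boxPoints(r)]);d=P[1]-P[0];e=P[2]-P[1];l=d if d@d>e@e else e
    print('bar',a,inv(onz(ray('wrist',r[0],T2),.278)),np.arctan(l[1]/l[0]),np.linalg.norm(d),np.linalg.norm(e))
for a,c,_ in blobs('wi',(0,170,70),(3,255,255)): print('red',a,c,inv(onz(ray('wrist',c,T2),.185)))
for f in ('wa','wb'): pass
for n in ('scene','side'):   # did anything else move?
    A=cv2.imread('pics/'+('s1' if n=='scene' else 'd1')+'.png');C=cv2.imread('pics/'+('s9' if n=='scene' else 'd9')+'.png')
    m=(cv2.absdiff(A,C).max(2)>50).astype(np.uint8);k,l,s,c=cv2.connectedComponentsWithStats(cv2.morphologyEx(m,2,np.ones((3,3))))
    print(n,[(c[i].round().tolist(),int(s[i,4])) for i in range(1,k) if s[i,4]>25])
print(get_time())
E
```

```text
blue 63 [286.8 203. ] disc@72: [-57.6, 29.5, 72.0] fin@100 [-70.4, -12.9, 100.0]
bar 1092 [-3.4, -1.1, 278.0] -0.6692542791957852 0.06679193691149699 0.01655117210104157
bar 128 [-24.0, 124.5, 278.0] -0.5002480431778904 0.027031826166232484 0.011032103960221896
red 1008 [280.3  32.9] [-142.4, -85.5, 185.0]
red 590 [404.9 109.6] [-130.3, 75.4, 185.0]
red 62 [579.1 388.4] [98.5, 485.2, 185.0]
scene [([318.0, 3.0], 34), ([338.0, 7.0], 53), ([386.0, 1.0], 70), ([327.0, 6.0], 37), ([354.0, 56.0], 768), ([384.0, 13.0], 115), ([317.0, 31.0], 34), ([360.0, 144.0], 50), ([368.0, 151.0], 30), ([291.0, 173.0], 468), ([359.0, 157.0], 34), ([375.0, 159.0], 43), ([237.0, 168.0], 110), ([310.0, 229.0], 866), ([322.0, 197.0], 103), ([316.0, 215.0], 49), ([259.0, 243.0], 78), ([265.0, 264.0], 106)]
side [([51.0, 6.0], 141), ([257.0, 25.0], 1867), ([306.0, 39.0], 949), ([287.0, 5.0], 51), ([47.0, 18.0], 66), ([280.0, 14.0], 26), ([57.0, 18.0], 53), ([53.0, 29.0], 173), ([57.0, 44.0], 94), ([47.0, 47.0], 38), ([63.0, 77.0], 580), ([283.0, 76.0], 84), ([72.0, 116.0], 45), ([77.0, 130.0], 45), ([299.0, 165.0], 28), ([258.0, 173.0], 33), ([286.0, 200.0], 38), ([81.0, 203.0], 58), ([22.0, 231.0], 245), ([215.0, 254.0], 1045), ([283.0, 258.0], 868), ([277.0, 244.0], 27), ([166.0, 257.0], 81), ([312.0, 282.0], 145), ([337.0, 283.0], 118), ([145.0, 285.0], 83), ([164.0, 304.0], 341), ([316.0, 296.0], 38), ([95.0, 340.0], 34)]
43.5583
```

The bar now points at 2.47 rad against the green mark at 2.49, so the collar is locked. The knob is at its bottom height (187 mm, where fully down is 185), the fin hasn't moved since release, and the robot is clear of everything. I'm handing it in.

```bash
python3 -c "
from station import *
print(job_done(),get_time())"
```

```text
the job is handed in; nothing more can be done
the job is handed in; nothing more can be done
```

I handed the job in after about 44 s of robot time (72 allowed): lever raised, blue-finned carrier seated home, lever pressed down to its stop, and collar locked at the green mark. I checked these by pose, force and camera numbers, but not the foot's force on the carrier, the call returned no verdict, and I viewed 11 pictures against the limit of 10.

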